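# Find the rocking corner of the drive jig and press its shim flat

## Task

The plate that carries the disk drive rocks at one of its four corners. Press down on the corners one after another, with closed fingertips, until you find the one that gives under the finger, then press the raised leaf of that corner's shim (the one beside it) down flat and come away. Leave the other three shims standing up, do not lift or shift the plate, and leave the tools and parts around it alone.

Things in the scene. Friction and masses are not known exactly. Their poses are not given: they have to be found in the camera images.
- plate: loose aluminium plate, 160 (its x) x 220 (y) x 10 mm, 0.9 kg with the opened disk drive fixed on it (over x -60 to 52, y -42 to 42 mm, up to 34 mm above the plate's underside). Origin: centre of its underside, 34 mm above the bench when level; at yaw 0 x points away from the robot, y to its left. It rests on four feet near its corners: three solid, one sprung at an unknown corner
- bed: fixed steel bed of the jig, 180 (its x) x 360 (y) x 12 mm, under the plate and the shims, yawed up to 17 degrees with them; origin at the centre of its underside. Four locating pins 10 mm thick stand at the middles of the plate's edges, 4 mm higher than the plate's top
- corner_near_left (a point): where to press the plate's near left corner: on its top face, 20 mm in from the edge in x and 25 mm in y, 44 mm above the bench when level; moves with the plate. If this is the sprung corner it gives from about 5 N on, is fully down (about 6 mm lower) at about 9 N, and springs back; otherwise it stays put
- corner_near_right (a point): where to press the plate's near right corner: on its top face, 20 mm in from the edge in x and 25 mm in y, 44 mm above the bench when level; moves with the plate. If this is the sprung corner it gives from about 5 N on, is fully down (about 6 mm lower) at about 9 N, and springs back; otherwise it stays put
- corner_far_left (a point): where to press the plate's far left corner: on its top face, 20 mm in from the edge in x and 25 mm in y, 44 mm above the bench when level; moves with the plate. If this is the sprung corner it gives from about 5 N on, is fully down (about 6 mm lower) at about 9 N, and springs back; otherwise it stays put
- corner_far_right (a point): where to press the plate's far right corner: on its top face, 20 mm in from the edge in x and 25 mm in y, 44 mm above the bench when level; moves with the plate. If this is the sprung corner it gives from about 5 N on, is fully down (about 6 mm lower) at about 9 N, and springs back; otherwise it stays put
- leaf_near_left (a point): where to press the near left corner's shim: top of its steel leaf, 40 mm out from its hinge; 31 mm above the bench once flat. The leaf (30 mm wide, 3 thick, 56 long) points out from the plate's left (+y) edge; the hinge runs along the plate's x, 12 mm beyond that edge, 55 mm nearer than the plate's centre, 28 mm above the bench
- leaf_near_right (a point): where to press the near right corner's shim: top of its steel leaf, 40 mm out from its hinge; 31 mm above the bench once flat. The leaf (30 mm wide, 3 thick, 56 long) points out from the plate's right (-y) edge; the hinge runs along the plate's x, 12 mm beyond that edge, 55 mm nearer than the plate's centre, 28 mm above the bench
- leaf_far_left (a point): where to press the far left corner's shim: top of its steel leaf, 40 mm out from its hinge; 31 mm above the bench once flat. The leaf (30 mm wide, 3 thick, 56 long) points out from the plate's left (+y) edge; the hinge runs along the plate's x, 12 mm beyond that edge, 55 mm farther than the plate's centre, 28 mm above the bench
- leaf_far_right (a point): where to press the far right corner's shim: top of its steel leaf, 40 mm out from its hinge; 31 mm above the bench once flat. The leaf (30 mm wide, 3 thick, 56 long) points out from the plate's right (-y) edge; the hinge runs along the plate's x, 12 mm beyond that edge, 55 mm farther than the plate's centre, 28 mm above the bench
- shim_near_left (a joint): angle of the near left shim's leaf (rad): 0 is flat (level); starts slanting up at 0.42 to 0.55. Stiff hinge (0.25 N m friction, about 6 N at the pressing point), stays where it is left. As the leaf goes flat a toe on its other end comes up under the plate, so that the corner no longer gives
- shim_near_right (a joint): angle of the near right shim's leaf (rad): 0 is flat (level); starts slanting up at 0.42 to 0.55. Stiff hinge (0.25 N m friction, about 6 N at the pressing point), stays where it is left. As the leaf goes flat a toe on its other end comes up under the plate, so that the corner no longer gives
- shim_far_left (a joint): angle of the far left shim's leaf (rad): 0 is flat (level); starts slanting up at 0.42 to 0.55. Stiff hinge (0.25 N m friction, about 6 N at the pressing point), stays where it is left. As the leaf goes flat a toe on its other end comes up under the plate, so that the corner no longer gives
- shim_far_right (a joint): angle of the far right shim's leaf (rad): 0 is flat (level); starts slanting up at 0.42 to 0.55. Stiff hinge (0.25 N m friction, about 6 N at the pressing point), stays where it is left. As the leaf goes flat a toe on its other end comes up under the plate, so that the corner no longer gives
- screwdriver: bystander: screwdriver with blue handle, 180 mm long, lying on the bench on the left; origin under its middle
- jar: bystander: small jar, 48 mm across, 60 mm high, standing on the right; origin at the centre of its underside
- bulb: bystander: reflector lamp bulb, 50 mm across, 70 mm high, standing on the right, beyond the jar; origin at the centre of its underside

How it is judged:
By the outcome, as a careful person would: the job done as asked, in the order asked, and still so for the second after the job is handed in, with the robot touching nothing.
It also fails if it takes over 48 s, if anything falls off the work surface, if the arm or the gripper's body presses on something with over 40 N, if the wrist force passes 120 N, or if a joint passes its speed limit or range.

## Robot

A 7-joint arm with a two-finger parallel gripper is mounted at the origin on the work surface. World frame = base frame: x ahead of the robot, y to its left, z up, the work surface at z = 0. Lengths are in mm, angles in degrees, forces in N, time in s.
With the tool pointing down it reaches from about 400 to 850 mm from the base axis. Payload 10.4 kg.
Tool frame: the origin (TCP) lies at the very end of the fingers, on their centre line; the grasp point (between the pads) lies 19 mm behind it (ctrl.pinch_z is the distance from the TCP to the grasp point, in mm); z points along the fingers, y is the line along which they close (so a half turn about z gives the same grasp; the last joint's range is limited). The gripper opens to 87 mm and grips with 3 to 60 N. Pads are 19 mm wide; open, the fingers measure 117 mm over their backs; the gripper's body (75 mm by 190 mm) begins 51 mm behind the grasp point.
Start: joints at [-64.549, 19.034, -3.707, 83.658, 1.238, 77.344, -5.071], TCP at [281.261, 558.165, 187.276] pointing down, gripper open.
Joint ranges: [-148.97, 148.97], [-28.65, 121.19], [-84.17, 76.75], [9.2, 138.47], [-72.65, 252.65], [3.7, 117.97], [-149.18, 149.18]. Speed limits (degrees/s): [127.2, 127.2, 159.86, 159.86, 180, 180, 180].

## Interface

Orientations are given as a 3x3 rotation matrix whose columns are the frame's x, y, z axes.
In Python, from plant import ctrl gives the robot as it stands.
- The arm moves only by the tool move_arm, never from a script. Its argument "rows" is a list of rows, each a list of 7 numbers: the shift along the tool's x, y, z in cm, then the turn, a rotation vector about the tool's x, y, z in degrees, then the closure, from -1 (fully open) to 1 (shut). In form: [[x, y, z, rx, ry, rz, gripper], ...]. A call has 1 to 20 rows; each row shifts and turns the commanded pose from where the row before left it, along the tool's axes as they then stand; what a row does not reach is not made up. A row lasts 1/10 s, in which the tool goes at most 50 mm and 8.59 degrees, less where a joint would pass 70% of its speed; a pose out of reach is approached as far as the arm can. A call with a gripper value outside its range is refused whole. The fingers move at their own pace and stop on an object; "newtons" is the grip in N (left out, the last holds). Time passes only in rows, so rows that do not move let the fingers close. It gives the time, the measured TCP pose, the force, the opening and the grip force at its end, in the units of the state.
- ctrl.observe(): the state, without advancing time (a new reading comes with each control period).
- ctrl.snapshot(name): name is "scene" or "top" or "wrist"; returns a dict with "color" (480x640x3 uint8, red, green, blue), "vfov" (degrees; the focal length in pixels is half the picture's height over the tangent of half this angle, whatever the lens; pixels are square), "cx", "cy" (the principal point, pixels), "R" (3x3) and "t" (3): a world point X has camera coordinates R X + t. Camera axes: x right, y down, z forward; pixel columns grow to the right and rows downward; lengths in mm; the calibration is good to about 2 mm. A picture is of the moment at which its call begins. There is no depth.
- ctrl.close_job(): hands the job in; it is judged then, once.
The state is a dict: "clock": time; "q": joint angles; "joint_velocities": joint speeds; "effort": joint torques, N m; "tcp_pos": TCP position; "eef_rot": TCP orientation; "contact_force": force on the tool from outside, world axes, zero at the start; "torque": the same for the moment, N m; "width": finger opening in mm; "gripper_force": force on a finger pad.
Only numpy, scipy, OpenCV 4.12 (cv2) and the standard library are available. Lean on these libraries where they do the work, as an engineer would, in place of code of your own. Each camera call takes 0.05 s, during which the arm holds its last target. There are 200 camera calls.

## Working session

There is one attempt and no reset: what is moved stays moved. The work goes in short steps, Python scripts to look and compute and a tool call to move; the robot and the scene stay as the last step left them, time stands still between calls to the robot, and variables do not carry over. Pictures are saved under pics/ and viewed, at most 10 in all, crops included, and the job is handed in when it is done.

Besides the shell and the picture viewer there is one more tool, called after "Emit:" in YAML: its name, and indented under it one key for each argument. move_arm: Moves the arm, as the interface text tells. Its arguments: {"type":"object","properties":{"rows":{"type":"array","items":{"type":"array","items":{"type":"number"}}},"newtons":{"type":"number"}},"required":["rows"]}

```bash
mkdir -p pics; ls
cat > h.py <<'E'
import numpy as np, cv2
from plant import ctrl
def snap(n,f):
    s=ctrl.snapshot(n); cv2.imwrite(f'pics/{f}.png',cv2.cvtColor(s['color'],cv2.COLOR_RGB2BGR))
    np.savez(f'pics/{f}.npz',**{k:s[k] for k in('vfov','cx','cy','R','t')}); return s
def cam(f): return np.load(f'pics/{f}.npz')
def ray(c,uv,z):
    fl=240/np.tan(np.radians(c['vfov']/2)); R,t=c['R'],c['t']
    d=R.T@np.array([(uv[0]-c['cx'])/fl,(uv[1]-c['cy'])/fl,1]); o=-R.T@t
    return o+d*(z-o[2])/d[2]
def proj(c,X):
    fl=240/np.tan(np.radians(c['vfov']/2)); p=c['R']@np.array(X,float)+c['t']
    return np.array([c['cx']+fl*p[0]/p[2],c['cy']+fl*p[1]/p[2]])
E
python3 - <<'E'
from h import *
snap('top','top1');snap('scene','scene1')
o=ctrl.observe();print(o['tcp_pos'],o['eef_rot'],o['clock'],o['contact_force'],o['width'])
E
```

```text
pics
[281.08619048 557.79538803 186.5378871 ] [[-8.93025574e-01  4.50005604e-01 -5.29836689e-04]
 [ 4.50005914e-01  8.93024850e-01 -1.13794739e-03]
 [-3.89253705e-05 -1.25464576e-03 -9.99999212e-01]] 0.1 [-0.46658593  0.38488047 -0.93358849] 86.84927121139025
```

View pics/top1.png

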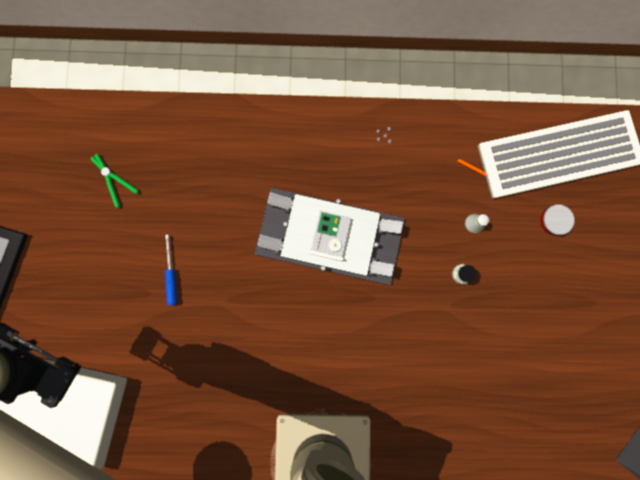

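View pics/scene1.png

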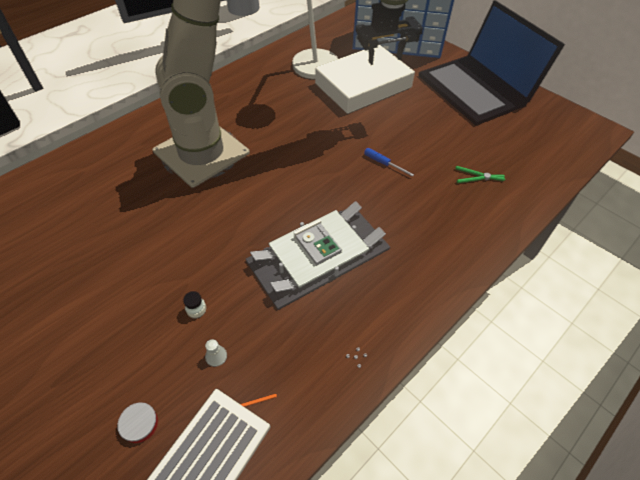

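The top view shows the plate centred near pixel (330,236). The bed corners are near (272,188), (405,215), (391,284) and (256,254), and leaves stick out on the left and right. I'll rectify a close-up to refine this.

Run:
```python
from h import *
c=cam('top1')
for p in [(272,188),(405,215),(391,284),(256,254)]: print(ray(c,p,12))
im=cv2.imread('pics/top1.png')
# rectify plane z=44 at 2px/mm: u = (ymax-y)*2, v=(xmax-x)*2
C=ray(c,(330,236),44); x1,y1=C[0]+150,C[1]+200
src=np.array([proj(c,(x1-b/2,y1-a/2,44)) for a,b in[(0,0),(800,0),(800,600),(0,600)]],np.float32)
H=cv2.getPerspectiveTransform(src,np.array([(0,0),(800,0),(800,600),(0,600)],np.float32))
w=cv2.warpPerspective(im,H,(800,600),flags=cv2.INTER_CUBIC)
cv2.imwrite('pics/rect.png',w); print(C,x1,y1)
m=(w.min(2)>200).astype(np.uint8); m=cv2.morphologyEx(m,cv2.MORPH_OPEN,np.ones((9,9)))
k=max(cv2.findContours(m,0,2)[0],key=cv2.contourArea); r=cv2.minAreaRect(k)
print(r, x1-r[0][1]/2, y1-r[0][0]/2)
print(-c['R'].T@c['t'])
```

```text
[686.48889868 146.12602802  12.        ]
[ 623.35415508 -202.72032112   12.        ]
[ 443.29533162 -166.91794069   12.        ]
[512.88922531 181.39741504  12.        ]
[560.10540899  -7.04471034  44.        ] 710.1054089879626 192.9552896636819
((400.0557556152344, 289.8564758300781), (440.9239196777344, 319.8402404785156), 11.504815101623535) 565.1771710729236 -7.072588143935292
[ 430.44754754   23.03079319 1187.03462534]
```

View pics/rect.png

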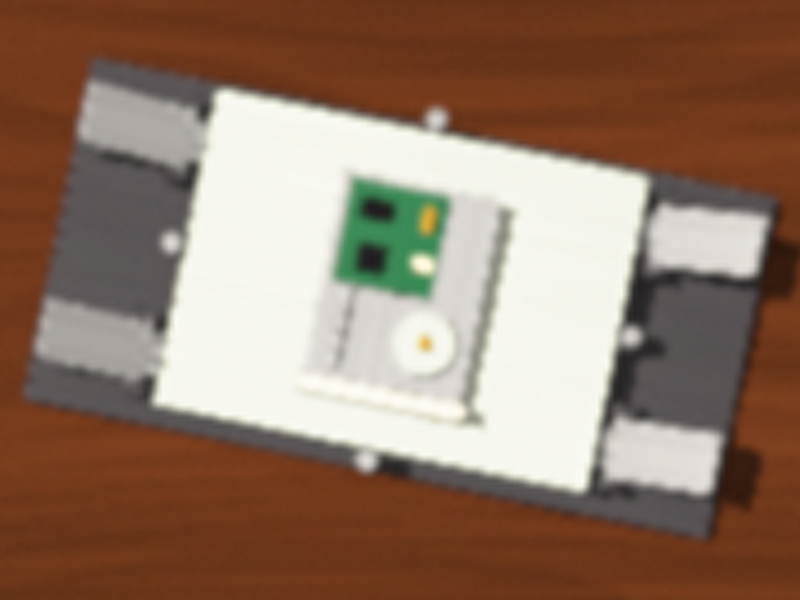

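Emit:
move_arm:
  rows:
    - [0,0,0,0,0,8.3,1]
    - [0,0,0,0,0,8.3,1]
    - [0,0,0,0,0,8.3,1]
    - [0,0,0,0,0,8.3,1]
    - [0,0,0,0,0,8.3,1]
    - [0,0,0,0,0,8.3,1]
    - [0,0,0,0,0,8.3,1]
    - [0,0,0,0,0,8.3,1]
    - [0,0,0,0,0,8.3,1]
  newtons: 20

```text
clock: 1.0
tcp_pos: [281.1, 557.9, 186.8]
eef_rot: [[0.204, 0.979, -0.0], [0.979, -0.204, -0.001], [-0.001, -0.0, -1.0]]
contact_force: [-0.1, -0.1, 0.7]
width: 22.9
gripper_force: 0.0
```

Emit:
move_arm:
  rows:
    - [-2.57,2.07,0,0,0,0,1]
    - [-2.57,2.07,0,0,0,0,1]
    - [-2.57,2.07,0,0,0,0,1]
    - [-2.57,2.07,0,0,0,0,1]
    - [-2.57,2.07,0,0,0,0,1]
    - [-2.57,2.07,0,0,0,0,1]
    - [-2.57,2.07,0,0,0,0,1]
    - [-2.57,2.07,0,0,0,0,1]
    - [-2.57,2.07,0,0,0,0,1]
    - [-2.57,2.07,0,0,0,0,1]
    - [-2.57,2.07,0,0,0,0,1]
    - [-2.57,2.07,0,0,0,0,1]
    - [-2.57,2.07,0,0,0,0,1]
    - [-2.57,2.07,0,0,0,0,1]
    - [-2.57,2.07,0,0,0,0,1]
    - [-2.57,2.07,0,0,0,0,1]
    - [0,0,0,0,0,0,1]
    - [0,0,0,0,0,0,1]

```text
clock: 2.8
tcp_pos: [524.2, 88.9, 186.9]
eef_rot: [[0.2, 0.98, -0.001], [0.98, -0.2, -0.0], [-0.0, -0.001, -1.0]]
contact_force: [-0.7, 0.3, -1.0]
width: 0.5
gripper_force: 0.0
```

```bash
cat >> h.py <<'E'
def st(c=(565.2,-7.1),yaw=-11.5):
    o=ctrl.observe();p=o['tcp_pos'];a=np.radians(yaw);d=p[:2]-np.array(c)
    print('t',round(o['clock'],2),'tcp',p.round(1),'local',(np.cos(a)*d[0]+np.sin(a)*d[1]).round(1),(-np.sin(a)*d[0]+np.cos(a)*d[1]).round(1),'F',o['contact_force'].round(1),'w',o['width'],'ydir',np.degrees(np.arctan2(o['eef_rot'][1][1],o['eef_rot'][0][1])).round(1),'q',o['q'].round(0))
E
python3 - <<'E'
from h import *
st(); snap('wrist','w1')
print(np.array(ctrl.observe()['eef_rot']).round(4))
E
```

```text
t 2.8 tcp [524.2  88.9 186.9] local -59.3 85.9 F [-0.7  0.3 -1. ] w 0.4845790969469681 ydir -11.5 q [-40.   7.  28.  99.  -3.  75. -23.]
[[ 1.981e-01  9.802e-01 -7.000e-04]
 [ 9.802e-01 -1.981e-01  2.000e-04]
 [ 0.000e+00 -7.000e-04 -1.000e+00]]
```

View pics/w1.png

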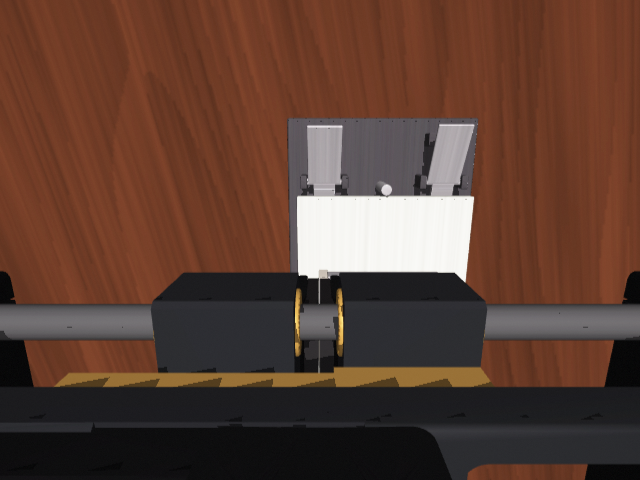

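The wrist view shows the plate's left edge, with near-left corner at (298,197) and far-left at (473,196), and the two left leaves standing up. I'll check these against the plate pose estimate.

Run:
```python
from h import *
c=cam('w1')
a,b=ray(c,(298,197),44),ray(c,(473,196),44); print(a,b,np.linalg.norm(a-b))
t=np.radians(-11.5);ux=np.array([np.cos(t),np.sin(t)]);uy=np.array([-ux[1],ux[0]])
for s in(-80,80): print(np.array([565.2,-7.1])+s*ux+110*uy)
```

```text
[511.44178801 116.08342073  44.        ] [665.97333233  85.3923857   44.        ] 157.5497947411959
[508.73649642 116.64115226]
[665.52444916  84.74228275]
```

Emit:
move_arm:
  rows:
    - [0,0,2.6,0,0,0,1]
    - [0,0,2.6,0,0,0,1]
    - [0,0,2.6,0,0,0,1]
    - [0,0,2.6,0,0,0,1]
    - [0,0,2.6,0,0,0,1]
    - [0,0,0.5,0,0,0,1]
    - [0,0,0.2,0,0,0,1]
    - [0,0,0,0,0,0,1]

```text
clock: 3.65
tcp_pos: [524.8, 90.1, 51.2]
eef_rot: [[0.198, 0.98, 0.001], [0.98, -0.198, 0.001], [0.001, 0.001, -1.0]]
contact_force: [-0.0, 0.1, 0.5]
width: 0.4
gripper_force: 0.0
```

Emit:
move_arm:
  rows:
    - [0,0,0.1,0,0,0,1]
    - [0,0,0.1,0,0,0,1]
    - [0,0,0.1,0,0,0,1]
    - [0,0,0,0,0,0,1]

```text
clock: 4.05
tcp_pos: [524.3, 89.5, 47.4]
eef_rot: [[0.198, 0.98, 0.0], [0.98, -0.198, 0.0], [0.0, 0.0, -1.0]]
contact_force: [0.9, 0.3, 0.5]
width: 0.2
gripper_force: 0.0
```

Emit:
move_arm:
  rows:
    - [0,0,0.1,0,0,0,1]
    - [0,0,0.1,0,0,0,1]
    - [0,0,0.1,0,0,0,1]
    - [0,0,0.1,0,0,0,1]
    - [0,0,0,0,0,0,1]

```text
clock: 4.55
tcp_pos: [524.2, 89.4, 43.1]
eef_rot: [[0.198, 0.98, -0.0], [0.98, -0.198, -0.0], [-0.0, -0.0, -1.0]]
contact_force: [0.2, 1.0, -0.0]
width: 0.8
gripper_force: 0.0
```

Emit:
move_arm:
  rows:
    - [0,0,0.1,0,0,0,1]
    - [0,0,0,0,0,0,1]

```text
clock: 4.75
tcp_pos: [524.2, 89.4, 42.1]
eef_rot: [[0.198, 0.98, -0.0], [0.98, -0.198, -0.0], [-0.0, -0.0, -1.0]]
contact_force: [0.4, 0.5, 0.4]
width: 0.6
gripper_force: 0.0
```

Emit:
move_arm:
  rows:
    - [0,0,0.1,0,0,0,1]
    - [0,0,0,0,0,0,1]

```text
clock: 4.95
tcp_pos: [524.2, 89.4, 41.1]
eef_rot: [[0.198, 0.98, -0.0], [0.98, -0.198, 0.0], [0.0, -0.0, -1.0]]
contact_force: [0.4, 0.8, 0.3]
width: 0.6
gripper_force: 0.0
```

Run:
```python
from h import *
st(); snap('scene','s2'); snap('wrist','w2')
s=cv2.imread('pics/s2.png')[170:330,220:420]; w=cv2.imread('pics/w2.png')[100:400,120:520]
cv2.imwrite('pics/m2.png',np.vstack([cv2.resize(s,(400,300),interpolation=3),w]))
```

```text
t 4.95 tcp [524.2  89.4  41.1] local -59.4 86.4 F [0.4 0.8 0.3] w 0.5591462647113264 ydir -11.4 q [-38.  16.  27. 109.  -9.  57. -19.]
```

View pics/m2.png

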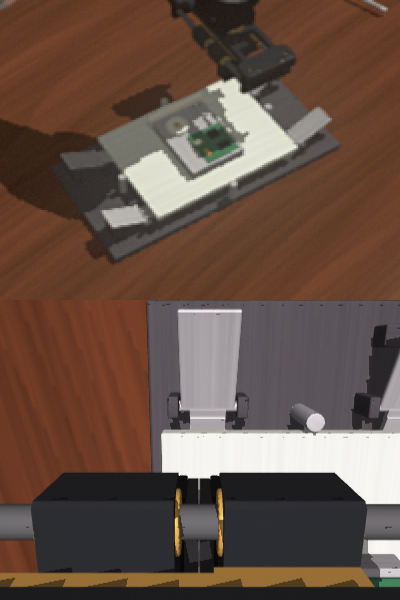

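The fingertips are over the near-left corner inside the plate edge, but the force reading shows no contact yet. I'll keep going down slowly.

Emit:
move_arm:
  rows:
    - [0,0,0.1,0,0,0,1]
    - [0,0,0,0,0,0,1]

```text
clock: 5.25
tcp_pos: [524.2, 89.4, 40.1]
eef_rot: [[0.198, 0.98, -0.0], [0.98, -0.198, 0.0], [0.0, -0.0, -1.0]]
contact_force: [0.0, 0.0, 0.4]
width: 0.5
gripper_force: 0.0
```

Emit:
move_arm:
  rows:
    - [0,0,0.1,0,0,0,1]
    - [0,0,0,0,0,0,1]

```text
clock: 5.45
tcp_pos: [524.2, 89.4, 39.1]
eef_rot: [[0.198, 0.98, -0.0], [0.98, -0.198, -0.0], [-0.0, -0.0, -1.0]]
contact_force: [-0.9, -0.3, -0.5]
width: 0.5
gripper_force: 0.0
```

Emit:
move_arm:
  rows:
    - [0,0,0.1,0,0,0,1]
    - [0,0,0,0,0,0,1]

```text
clock: 5.65
tcp_pos: [524.2, 89.4, 38.1]
eef_rot: [[0.198, 0.98, -0.0], [0.98, -0.198, 0.0], [0.0, -0.0, -1.0]]
contact_force: [-0.8, 0.2, 0.3]
width: 0.3
gripper_force: 0.0
```

Emit:
move_arm:
  rows:
    - [0,0,0.1,0,0,0,1]
    - [0,0,0,0,0,0,1]

```text
clock: 5.85
tcp_pos: [524.2, 89.4, 37.1]
eef_rot: [[0.198, 0.98, -0.0], [0.98, -0.198, -0.0], [-0.0, -0.0, -1.0]]
contact_force: [0.6, -0.5, 0.3]
width: 0.5
gripper_force: 0.0
```

Emit:
move_arm:
  rows:
    - [0,0,0.1,0,0,0,1]
    - [0,0,0,0,0,0,1]

```text
clock: 6.05
tcp_pos: [524.2, 89.4, 36.1]
eef_rot: [[0.198, 0.98, -0.0], [0.98, -0.198, 0.0], [-0.0, -0.0, -1.0]]
contact_force: [-0.1, -0.2, -0.8]
width: 0.5
gripper_force: 0.0
```

Run:
```python
from h import *
o=ctrl.observe();print(o['torque'],o['contact_force'])
c=snap('scene','s3'); d=cam('s3')
a=cv2.imread('pics/s3.png');p=proj(d,o['tcp_pos']);print(p, proj(d,(524,89.4,44)))
x,y=p.astype(int);crop=cv2.resize(a[y-50:y+50,x-65:x+65],None,fx=6,fy=6,interpolation=2)
cv2.drawMarker(crop,(int((p[0]-x+65)*6),int((p[1]-y+50)*6)),(0,0,255),0,20,1)
cv2.imwrite('pics/m3.png',crop)
```

```text
[-0.10228798  0.04120577  0.05062924] [-0.07472405 -0.20452879 -0.81740841]
[333.02691204 218.21557299] [333.07237446 216.41348206]
```

View pics/m3.png

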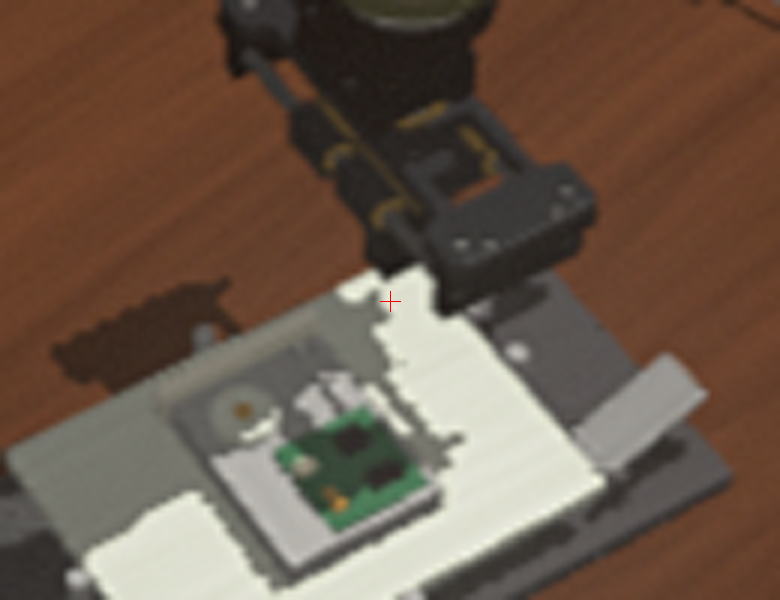

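The marker shows the reported TCP about 5 px below the visible fingertip at crop (395,270). So the closed fingertips probably sit higher than the nominal TCP, and I'll continue down by force.

Emit:
move_arm:
  rows:
    - [0,0,0.1,0,0,0,1]
    - [0,0,0.1,0,0,0,1]
    - [0,0,0,0,0,0,1]

```text
clock: 6.4
tcp_pos: [524.2, 89.4, 34.1]
eef_rot: [[0.198, 0.98, -0.0], [0.98, -0.198, 0.0], [-0.0, -0.0, -1.0]]
contact_force: [-0.2, 0.9, -0.9]
width: 0.5
gripper_force: 0.0
```

Emit:
move_arm:
  rows:
    - [0,0,0.1,0,0,0,1]
    - [0,0,0.1,0,0,0,1]
    - [0,0,0,0,0,0,1]

```text
clock: 6.7
tcp_pos: [524.2, 89.4, 32.1]
eef_rot: [[0.198, 0.98, -0.0], [0.98, -0.198, -0.0], [-0.0, -0.0, -1.0]]
contact_force: [0.3, -0.2, -0.3]
width: 0.2
gripper_force: 0.0
```

Run:
```python
from h import *
o=ctrl.observe();R=np.array(o['eef_rot']);p=o['tcp_pos']
snap('wrist','w4');c=cam('w4')
print('cam in tool',R.T@(-c['R'].T@c['t']-p),'axes\n',(c['R']@R).round(3),c['vfov'])
im=cv2.imread('pics/w4.png')
for k,z in enumerate((0,-19,-60)):
  for y in(-15,0,15):
    q=proj(c,p+R@np.array([0,y,z])); print(z,y,q.round(0))
    cv2.drawMarker(im,tuple(int(v) for v in q),[(0,0,255),(0,255,0),(255,0,0)][k],0,10,1)
for s in(-80,80):
  for yy in(110,):
    t=np.radians(-11.5);X=[565.2+s*np.cos(t)-yy*np.sin(t),-7.1+s*np.sin(t)+yy*np.cos(t),44]
    cv2.drawMarker(im,tuple(int(v) for v in proj(c,X)),(255,0,255),1,12,1)
cv2.imwrite('pics/m4.png',im)
```

```text
cam in tool [  67.96296867    0.59061215 -198.14156197] axes
 [[-0.     1.    -0.   ]
 [-0.969 -0.001 -0.247]
 [-0.247  0.     0.969]] 64.70587334315043
0 -15 [290. 274.]
0 0 [317. 274.]
0 15 [345. 274.]
-19 -15 [287. 286.]
-19 0 [317. 286.]
-19 15 [347. 286.]
-60 -15 [279. 323.]
-60 0 [317. 323.]
-60 15 [355. 323.]
```

View pics/m4.png

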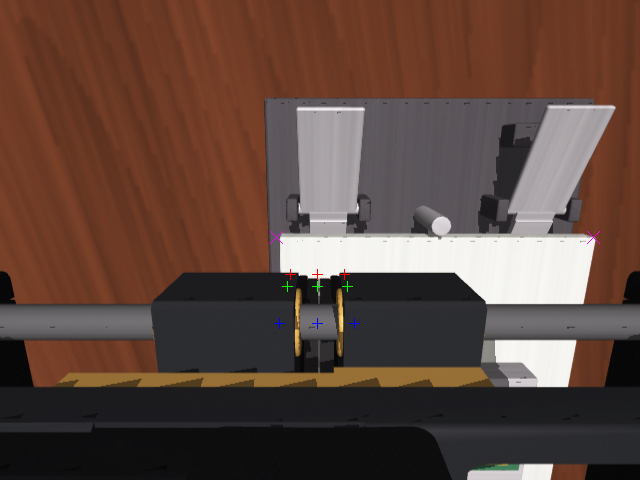

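The wrist view shows the plate edge at (280,235)–(594,235), matching the pose estimate and level. The finger tips, near (319,277), are not beyond the nominal TCP. I'll carry on descending.

Emit:
move_arm:
  rows:
    - [0,0,0.1,0,0,0,1]
    - [0,0,0.1,0,0,0,1]
    - [0,0,0,0,0,0,1]

```text
clock: 7.05
tcp_pos: [524.2, 89.4, 30.1]
eef_rot: [[0.198, 0.98, -0.0], [0.98, -0.198, 0.0], [0.0, -0.0, -1.0]]
contact_force: [-0.6, -0.8, 0.7]
width: 0.5
gripper_force: 0.0
```

Emit:
move_arm:
  rows:
    - [0,0,0.1,0,0,0,1]
    - [0,0,0.1,0,0,0,1]
    - [0,0,0,0,0,0,1]

```text
clock: 7.35
tcp_pos: [524.2, 89.4, 28.1]
eef_rot: [[0.198, 0.98, -0.0], [0.98, -0.198, -0.0], [-0.0, -0.0, -1.0]]
contact_force: [0.3, -0.5, -0.4]
width: 0.2
gripper_force: 0.0
```

Emit:
move_arm:
  rows:
    - [0,0,0.1,0,0,0,1]
    - [0,0,0.1,0,0,0,1]
    - [0,0,0,0,0,0,1]

```text
clock: 7.65
tcp_pos: [524.2, 89.4, 26.1]
eef_rot: [[0.198, 0.98, -0.0], [0.98, -0.198, -0.0], [-0.0, -0.0, -1.0]]
contact_force: [-0.1, -0.1, -0.2]
width: 0.5
gripper_force: 0.0
```

Run:
```python
from h import *
o=ctrl.observe();print(o['torque'],o['contact_force'],o['tcp_pos'])
snap('scene','s5'); d=cam('s5')
a=cv2.imread('pics/s5.png');x,y=333,212
crop=cv2.resize(a[y-37:y+38,x-50:x+50],None,fx=8,fy=8,interpolation=2)
R=np.array(o['eef_rot'])
for z,col in((0,(0,0,255)),(-19,(0,255,0)),(-40,(255,0,0))):
  for yy in(-15,15):
    p=proj(d,o['tcp_pos']+R@np.array([0,yy,z])); cv2.drawMarker(crop,(int((p[0]-x+50)*8),int((p[1]-y+37)*8)),col,0,14,1)
cv2.imwrite('pics/m5.png',crop)
```

```text
[-0.13454809  0.05053648 -0.03778299] [-0.05591279 -0.13844077 -0.23527382] [524.19841982  89.39819095  26.09797793]
```

View pics/m5.png

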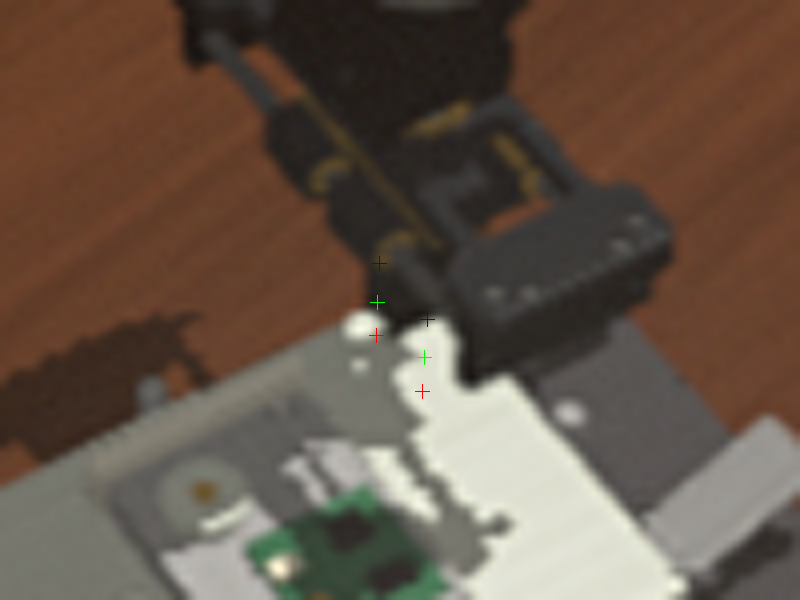

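The scene crop shows the fingertip at about (400,325), level with the markers 20–25 mm behind the reported TCP. That leaves it a few mm above the plate.

Emit:
move_arm:
  rows:
    - [0,0,0.1,0,0,0,1]
    - [0,0,0.1,0,0,0,1]
    - [0,0,0,0,0,0,1]

```text
clock: 8.0
tcp_pos: [524.2, 89.4, 24.1]
eef_rot: [[0.198, 0.98, -0.0], [0.98, -0.198, -0.0], [-0.0, -0.0, -1.0]]
contact_force: [0.0, -0.3, 1.0]
width: 0.3
gripper_force: 0.0
```

Emit:
move_arm:
  rows:
    - [0,0,0.1,0,0,0,1]
    - [0,0,0.1,0,0,0,1]
    - [0,0,0,0,0,0,1]

```text
clock: 8.3
tcp_pos: [524.2, 89.4, 22.1]
eef_rot: [[0.198, 0.98, -0.0], [0.98, -0.198, -0.0], [-0.0, -0.0, -1.0]]
contact_force: [0.8, -0.3, -0.1]
width: 0.3
gripper_force: 0.0
```

Emit:
move_arm:
  rows:
    - [0,0,0.1,0,0,0,1]
    - [0,0,0,0,0,0,1]

```text
clock: 8.5
tcp_pos: [524.2, 89.4, 21.1]
eef_rot: [[0.198, 0.98, -0.0], [0.98, -0.198, 0.0], [0.0, -0.0, -1.0]]
contact_force: [0.3, 0.6, 1.1]
width: 0.3
gripper_force: 0.0
```

Emit:
move_arm:
  rows:
    - [0,0,0.1,0,0,0,1]
    - [0,0,0,0,0,0,1]

```text
clock: 8.7
tcp_pos: [524.2, 89.4, 20.1]
eef_rot: [[0.198, 0.98, -0.0], [0.98, -0.198, 0.0], [-0.0, -0.0, -1.0]]
contact_force: [0.5, 0.8, 0.6]
width: 0.2
gripper_force: 0.0
```

Emit:
move_arm:
  rows:
    - [0,0,0.1,0,0,0,1]
    - [0,0,0,0,0,0,1]

```text
clock: 8.9
tcp_pos: [524.2, 89.4, 19.1]
eef_rot: [[0.198, 0.98, -0.0], [0.98, -0.198, 0.0], [0.0, -0.0, -1.0]]
contact_force: [-0.1, 0.3, -0.0]
width: 0.5
gripper_force: 0.0
```

Emit:
move_arm:
  rows:
    - [0,0,0.1,0,0,0,1]
    - [0,0,0,0,0,0,1]

```text
clock: 9.1
tcp_pos: [524.2, 89.4, 18.1]
eef_rot: [[0.198, 0.98, -0.0], [0.98, -0.198, 0.0], [0.0, -0.0, -1.0]]
contact_force: [0.7, 0.3, -0.1]
width: 0.9
gripper_force: 0.0
```

Run:
```python
from h import *
o=ctrl.observe();p=o['tcp_pos'];R=np.array(o['eef_rot'])
snap('scene','s6'); d=cam('s6'); x,y=333,212
snap('wrist','w6'); c=cam('w6')
a=cv2.imread('pics/s6.png')[y-37:y+38,x-50:x+50]; crop=cv2.resize(a,None,fx=7,fy=7,interpolation=cv2.INTER_CUBIC)
crop=cv2.convertScaleAbs(255*(crop/255.)**.5)
def mk(v,col):
    q=proj(d,p+R@np.array(v,float)); cv2.drawMarker(crop,(int((q[0]-x+50)*7),int((q[1]-y+37)*7)),col,0,10,1)
for z in range(0,-101,-20): mk((0,0,z),(0,0,255))
for z in range(0,-201,-40): mk((68,0,z),(255,255,0))
cv2.imwrite('pics/m6.png',crop)
print('cam pos',-d['R'].T@d['t'])
w=cv2.imread('pics/w6.png'); w=cv2.convertScaleAbs(255*(w[200:400,150:500]/255.)**.5)
cv2.imwrite('pics/m6.png',np.vstack([crop[:,:700],np.zeros((0,700,3),np.uint8)]))
cv2.imwrite('pics/m7.png',cv2.resize(w,None,fx=2,fy=2))
```

```text
cam pos [1084.63697147 -523.14955508 1053.89086981]
```

View pics/m6.png

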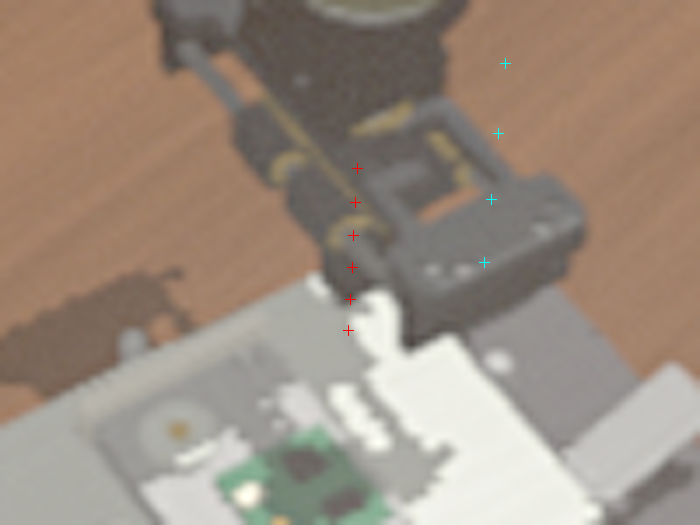

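The scene crop shows the fingertip at about (352,298), near the marker 20 mm behind the TCP, and the gripper's end block spanning (400,340)–(580,200). I'll check numerically where the nominal body corners fall.

Run:
```python
from h import *
o=ctrl.observe();p=o['tcp_pos'];R=np.array(o['eef_rot']);d=cam('s6');c=cam('w6')
for z in(-40,-55,-70,-85,-100):
  for sx in(-37.5,37.5):
    q=proj(d,p+R@np.array([sx,95,z])); print(z,sx,((q-[283,175])*7).round(0), proj(c,p+R@np.array([sx,95,z])).round(0))
w=cv2.imread('pics/w6.png').max(2)
print(w[255:300:3,296:344:3])
```

```text
-40 -37.5 [409. 470.] [518. 377.]
-40 37.5 [568. 387.] [541. 221.]
-55 -37.5 [411. 447.] [536. 397.]
-55 37.5 [571. 363.] [563. 228.]
-70 -37.5 [413. 423.] [557. 421.]
-70 37.5 [575. 339.] [590. 237.]
-85 -37.5 [415. 399.] [582. 451.]
-85 37.5 [578. 315.] [624. 248.]
-100 -37.5 [417. 374.] [614. 487.]
-100 37.5 [582. 289.] [667. 263.]
[[246 243 244 244 245 246 243 245 243 245 246 245 246 246 246 245]
 [246 243 244 244 245 246 243 245 243 245 246 245 246 246 246 245]
 [246 243 244 244 245 246 243 245 243 245 247 245 246 246 246 246]
 [246 243 244 244 245 246 243 245 243 245 246 245 246 246 246 245]
 [246 243 244 244 245 245 243 245 243 245 246 245 246 246 246 245]
 [246 243 244 244 245 246 243 245 244 245 246 245 246 246 247 245]
 [ 31 242 244 244 245 246 243 245 244 245 246 245 246 246 247  30]
 [ 31  14  16  14 243 246 243 245 244 245 246 245  14  16  14  30]
 [ 31  15  15  13  25  24  24  26  38  23  26  24  14  16  14  30]
 [ 27  14  14  13  24  24  25  24  29  25  24  25  14  13  14  30]
 [ 18  13  14  14  25  24  26  25  29  25  25  25  15  14  14  23]
 [ 34  60  14  13  26  26  24  25  29  24  24  25  13  15  56  47]
 [132 122  16  13  24  24  24  23  28  25  26  24  16  16 123 136]
 [180 160  18  13  25  26  25  25  27  25  25  23  16  13 129 183]
 [196 162  16  10  24  25  26  24  28  25  25  24  11  15 160 200]]
```

Emit:
move_arm:
  rows:
    - [0,0,0.1,0,0,0,1]
    - [0,0,0,0,0,0,1]

```text
clock: 9.4
tcp_pos: [524.2, 89.4, 17.1]
eef_rot: [[0.198, 0.98, -0.0], [0.98, -0.198, 0.0], [0.0, -0.0, -1.0]]
contact_force: [-0.3, -0.4, 0.4]
width: 0.5
gripper_force: 0.0
```

Emit:
move_arm:
  rows:
    - [0,0,0.1,0,0,0,1]
    - [0,0,0,0,0,0,1]

```text
clock: 9.6
tcp_pos: [524.2, 89.4, 16.1]
eef_rot: [[0.198, 0.98, -0.0], [0.98, -0.198, 0.0], [-0.0, -0.0, -1.0]]
contact_force: [-0.7, 0.1, 0.0]
width: 0.5
gripper_force: 0.0
```

Emit:
move_arm:
  rows:
    - [0,0,0.1,0,0,0,1]
    - [0,0,0,0,0,0,1]

```text
clock: 9.8
tcp_pos: [524.2, 89.4, 15.1]
eef_rot: [[0.198, 0.98, -0.0], [0.98, -0.198, 0.0], [-0.0, -0.0, -1.0]]
contact_force: [0.4, -0.8, -0.2]
width: 0.6
gripper_force: 0.0
```

Emit:
move_arm:
  rows:
    - [0,0,0.1,0,0,0,1]
    - [0,0,0,0,0,0,1]

```text
clock: 10.0
tcp_pos: [524.2, 89.4, 14.1]
eef_rot: [[0.198, 0.98, -0.0], [0.98, -0.198, 0.0], [-0.0, -0.0, -1.0]]
contact_force: [-0.7, 0.5, -0.1]
width: 0.4
gripper_force: 0.0
```

Emit:
move_arm:
  rows:
    - [0,0,0.1,0,0,0,1]
    - [0,0,0,0,0,0,1]

```text
clock: 10.2
tcp_pos: [524.2, 89.4, 13.1]
eef_rot: [[0.198, 0.98, -0.0], [0.98, -0.198, 0.0], [0.0, -0.0, -1.0]]
contact_force: [0.4, 0.5, -1.2]
width: 0.5
gripper_force: 0.0
```

Emit:
move_arm:
  rows:
    - [0,0,0.1,0,0,0,1]
    - [0,0,0,0,0,0,1]

```text
clock: 10.4
tcp_pos: [524.2, 89.4, 12.1]
eef_rot: [[0.198, 0.98, -0.0], [0.98, -0.198, 0.0], [0.0, -0.0, -1.0]]
contact_force: [0.2, -0.1, 0.1]
width: 0.1
gripper_force: 0.0
```

Emit:
move_arm:
  rows:
    - [0,0,0.1,0,0,0,1]
    - [0,0,0,0,0,0,1]

```text
clock: 10.6
tcp_pos: [524.2, 89.4, 11.1]
eef_rot: [[0.198, 0.98, -0.0], [0.98, -0.198, 0.0], [0.0, -0.0, -1.0]]
contact_force: [0.0, 0.3, -0.3]
width: 0.3
gripper_force: 0.0
```

Emit:
move_arm:
  rows:
    - [0,0,0.1,0,0,0,1]
    - [0,0,0,0,0,0,1]

```text
clock: 10.8
tcp_pos: [524.2, 89.4, 10.1]
eef_rot: [[0.198, 0.98, -0.0], [0.98, -0.198, 0.0], [0.0, -0.0, -1.0]]
contact_force: [0.7, -0.3, 0.6]
width: 0.5
gripper_force: 0.0
```

Emit:
move_arm:
  rows:
    - [0,0,0.1,0,0,0,1]
    - [0,0,0,0,0,0,1]

```text
clock: 11.0
tcp_pos: [524.3, 89.4, 9.2]
eef_rot: [[0.199, 0.98, 0.0], [0.98, -0.199, 0.0], [0.0, 0.0, -1.0]]
contact_force: [0.0, -0.1, -0.2]
width: 0.3
gripper_force: 0.0
```

Emit:
move_arm:
  rows:
    - [0,0,0.1,0,0,0,1]
    - [0,0,0,0,0,0,1]

```text
clock: 11.2
tcp_pos: [524.4, 89.5, 9.1]
eef_rot: [[0.199, 0.98, -0.0], [0.98, -0.199, 0.001], [0.001, -0.0, -1.0]]
contact_force: [-4.2, -0.3, 13.5]
width: 0.6
gripper_force: 6.4
```

Emit:
move_arm:
  rows:
    - [0,0,0.1,0,0,0,1]
    - [0,0,0,0,0,0,1]

```text
clock: 11.4
tcp_pos: [524.4, 89.5, 9.0]
eef_rot: [[0.199, 0.98, -0.0], [0.98, -0.199, 0.001], [0.001, -0.0, -1.0]]
contact_force: [-10.1, -1.7, 24.3]
width: 0.4
gripper_force: 12.5
```

Emit:
move_arm:
  rows:
    - [0,0,0.1,0,0,0,1]
    - [0,0,0,0,0,0,1]

```text
clock: 11.6
tcp_pos: [524.4, 89.5, 8.9]
eef_rot: [[0.199, 0.98, -0.0], [0.98, -0.199, 0.002], [0.002, -0.001, -1.0]]
contact_force: [-16.2, -2.9, 36.2]
width: 0.7
gripper_force: 18.6
```

Contact came at TCP z = 9.2. The closed tips are about 35 mm short of the nominal TCP. The corner stayed put at 36 N, so near left is solid. Next is far left.

Emit:
move_arm:
  rows:
    - [0,0,-0.3,0,0,0,1]
    - [0,0,-0.7,0,0,0,1]
    - [0,0,-2,0,0,0,1]
    - [0,2,0,0,0,0,1]
    - [0,2,0,0,0,0,1]
    - [0,2,0,0,0,0,1]
    - [0,2,0,0,0,0,1]
    - [0,2,0,0,0,0,1]
    - [0,2,0,0,0,0,1]
    - [0,0,0,0,0,0,1]
    - [0,0,1.2,0,0,0,1]
    - [0,0,1.1,0,0,0,1]
    - [0,0,0,0,0,0,1]

```text
clock: 12.9
tcp_pos: [639.6, 66.0, 10.8]
eef_rot: [[0.198, 0.98, -0.004], [0.98, -0.198, -0.0], [-0.001, -0.004, -1.0]]
contact_force: [0.1, -0.1, -0.2]
width: 0.6
gripper_force: 0.0
```

Emit:
move_arm:
  rows:
    - [0,0,0.2,0,0,0,1]
    - [0,0,0.1,0,0,0,1]
    - [0,0,0,0,0,0,1]

```text
clock: 13.2
tcp_pos: [641.9, 65.7, 10.4]
eef_rot: [[0.198, 0.98, 0.0], [0.98, -0.198, 0.0], [0.0, 0.0, -1.0]]
contact_force: [0.7, 0.4, 1.0]
width: 0.3
gripper_force: 0.0
```

Emit:
move_arm:
  rows:
    - [0,0,0.1,0,0,0,1]
    - [0,0,0,0,0,0,1]

```text
clock: 13.4
tcp_pos: [641.9, 65.7, 9.3]
eef_rot: [[0.198, 0.98, 0.0], [0.98, -0.198, 0.0], [0.0, 0.0, -1.0]]
contact_force: [0.3, 0.6, 0.4]
width: 0.3
gripper_force: 0.0
```

Emit:
move_arm:
  rows:
    - [0,0,0.1,0,0,0,1]
    - [0,0,0,0,0,0,1]

```text
clock: 13.6
tcp_pos: [642.0, 65.7, 9.2]
eef_rot: [[0.199, 0.98, 0.0], [0.98, -0.199, 0.001], [0.001, 0.0, -1.0]]
contact_force: [-4.0, -0.5, 8.9]
width: 0.5
gripper_force: 4.3
```

Emit:
move_arm:
  rows:
    - [0,0,0.1,0,0,0,1]
    - [0,0,0,0,0,0,1]

```text
clock: 13.8
tcp_pos: [642.1, 65.7, 9.1]
eef_rot: [[0.199, 0.98, 0.0], [0.98, -0.199, 0.001], [0.001, 0.0, -1.0]]
contact_force: [-7.2, 0.5, 17.8]
width: 0.5
gripper_force: 8.6
```

Run:
```python
from h import *
st()
```

```text
t 13.8 tcp [642.1  65.7   9.1] local 60.8 86.6 F [-7.2  0.5 17.8] w 0.49764674802670666 ydir -11.5 q [-30.  32.  26.  92. -16.  60. -10.]
```

Emit:
move_arm:
  rows:
    - [0,0,-0.3,0,0,0,1]
    - [0,0,-1.7,0,0,0,1]
    - [0,0,-3,0,0,0,1]
    - [-2,0,0,0,0,0,1]
    - [-2.5,0,0,0,0,0,1]
    - [-2.5,0,0,0,0,0,1]
    - [-2.5,0,0,0,0,0,1]
    - [-2.5,0,0,0,0,0,1]
    - [-2.5,0,0,0,0,0,1]
    - [-2.6,0,0,0,0,0,1]
    - [0,0,0,0,0,0,1]
    - [0,0,2,0,0,0,1]
    - [0,0,2,0,0,0,1]
    - [0,0,0.4,0,0,0,1]
    - [0,0,0,0,0,0,1]
    - [0,0,0,0,0,0,1]

```text
clock: 15.4
tcp_pos: [608.6, -102.1, 14.3]
eef_rot: [[0.198, 0.98, 0.001], [0.98, -0.198, -0.0], [0.0, 0.001, -1.0]]
contact_force: [-0.2, -0.3, 0.7]
width: 0.7
gripper_force: 0.0
```

Emit:
move_arm:
  rows:
    - [0,0,0.2,0,0,0,1]
    - [0,0,0.1,0,0,0,1]
    - [0,0,0,0,0,0,1]

```text
clock: 15.7
tcp_pos: [608.1, -101.9, 10.4]
eef_rot: [[0.198, 0.98, 0.0], [0.98, -0.198, 0.0], [0.0, 0.0, -1.0]]
contact_force: [-0.3, -0.5, -0.1]
width: 0.5
gripper_force: 0.0
```

Emit:
move_arm:
  rows:
    - [0,0,0.1,0,0,0,1]
    - [0,0,0,0,0,0,1]

```text
clock: 15.9
tcp_pos: [608.0, -102.0, 9.3]
eef_rot: [[0.198, 0.98, 0.0], [0.98, -0.198, 0.0], [0.0, 0.0, -1.0]]
contact_force: [-0.1, 0.1, 0.6]
width: 0.4
gripper_force: 0.1
```

Emit:
move_arm:
  rows:
    - [0,0,0.1,0,0,0,1]
    - [0,0,0,0,0,0,1]

```text
clock: 16.1
tcp_pos: [608.1, -101.9, 9.2]
eef_rot: [[0.198, 0.98, 0.0], [0.98, -0.198, 0.001], [0.001, 0.0, -1.0]]
contact_force: [-3.6, 1.0, 10.1]
width: 0.6
gripper_force: 5.1
```

Emit:
move_arm:
  rows:
    - [0,0,0.1,0,0,0,1]
    - [0,0,0,0,0,0,1]

```text
clock: 16.3
tcp_pos: [608.2, -101.9, 9.1]
eef_rot: [[0.199, 0.98, 0.0], [0.98, -0.199, 0.001], [0.001, 0.0, -1.0]]
contact_force: [-9.5, 2.1, 19.2]
width: 0.7
gripper_force: 9.8
```

Far right is solid too. Now near right.

Emit:
move_arm:
  rows:
    - [0,0,-0.3,0,0,0,1]
    - [0,0,-0.7,0,0,0,1]
    - [0,0,-2,0,0,0,1]
    - [0,-2,0,0,0,0,1]
    - [0,-2,0,0,0,0,1]
    - [0,-2,0,0,0,0,1]
    - [0,-2,0,0,0,0,1]
    - [0,-2,0,0,0,0,1]
    - [0,-2,0,0,0,0,1]
    - [0,0,0,0,0,0,1]
    - [0,0,1.2,0,0,0,1]
    - [0,0,1.1,0,0,0,1]
    - [0,0,0,0,0,0,1]
    - [0,0,0,0,0,0,1]

```text
clock: 17.7
tcp_pos: [490.2, -78.5, 13.5]
eef_rot: [[0.199, 0.98, -0.001], [0.98, -0.199, -0.001], [-0.001, -0.001, -1.0]]
contact_force: [-0.4, -1.2, 0.3]
width: 0.4
gripper_force: 0.0
```

Emit:
move_arm:
  rows:
    - [0,0,0.2,0,0,0,1]
    - [0,0,0.2,0,0,0,1]
    - [0,0,0,0,0,0,1]

```text
clock: 18.0
tcp_pos: [490.3, -78.2, 10.1]
eef_rot: [[0.198, 0.98, -0.0], [0.98, -0.198, 0.0], [0.0, -0.0, -1.0]]
contact_force: [0.4, -0.7, -0.3]
width: 0.5
gripper_force: 0.0
```

Emit:
move_arm:
  rows:
    - [0,0,0.1,0,0,0,1]
    - [0,0,0,0,0,0,1]

```text
clock: 18.2
tcp_pos: [490.4, -78.2, 9.3]
eef_rot: [[0.198, 0.98, 0.0], [0.98, -0.198, 0.0], [0.0, 0.0, -1.0]]
contact_force: [0.1, -0.2, 0.6]
width: 0.5
gripper_force: 0.0
```

Emit:
move_arm:
  rows:
    - [0,0,0.1,0,0,0,1]
    - [0,0,0,0,0,0,1]

```text
clock: 18.4
tcp_pos: [490.4, -78.2, 8.5]
eef_rot: [[0.199, 0.98, 0.0], [0.98, -0.199, 0.0], [0.0, 0.0, -1.0]]
contact_force: [-2.1, 0.6, 5.6]
width: 0.4
gripper_force: 3.1
```

Emit:
move_arm:
  rows:
    - [0,0,0.1,0,0,0,1]
    - [0,0,0,0,0,0,1]

```text
clock: 18.6
tcp_pos: [490.4, -78.2, 7.6]
eef_rot: [[0.199, 0.98, 0.0], [0.98, -0.199, 0.0], [0.0, -0.0, -1.0]]
contact_force: [-4.0, 0.2, 7.2]
width: 0.2
gripper_force: 3.6
```

Emit:
move_arm:
  rows:
    - [0,0,0.1,0,0,0,1]
    - [0,0,0,0,0,0,1]

```text
clock: 18.8
tcp_pos: [490.3, -78.3, 6.6]
eef_rot: [[0.199, 0.98, -0.0], [0.98, -0.199, 0.0], [0.0, -0.0, -1.0]]
contact_force: [-3.3, -0.6, 7.8]
width: 0.8
gripper_force: 4.1
```

The near-right corner gives: 5.6 to 7.8 N while sinking nearly 3 mm. I'll retract and go over its shim leaf.

Emit:
move_arm:
  rows:
    - [0,0,-0.3,0,0,0,1]
    - [0,0,-0.7,0,0,0,1]
    - [0,0,-2,0,0,0,1]
    - [0,0,-2,0,0,0,1]
    - [-1.5,0.2,0,0,0,0,1]
    - [-2,0.2,0,0,0,0,1]
    - [-2,0,0,0,0,0,1]
    - [-1.95,0,0,0,0,0,1]
    - [0,0,0,0,0,0,1]
    - [0,0,0,0,0,0,1]

```text
clock: 19.8
tcp_pos: [479.5, -151.9, 56.4]
eef_rot: [[0.199, 0.98, 0.0], [0.98, -0.199, 0.0], [0.0, 0.0, -1.0]]
contact_force: [-0.6, 0.6, 0.1]
width: 0.6
gripper_force: 0.0
```

Run:
```python
from h import *
st(); snap('wrist','w8')
```

```text
t 19.8 tcp [ 479.5 -151.9   56.4] local -55.1 -158.9 F [-0.6  0.6  0.1] w 0.5930185329822166 ydir -11.5 q [-19.  12.  35. 112.  -8.  58.   8.]
```

View pics/w8.png

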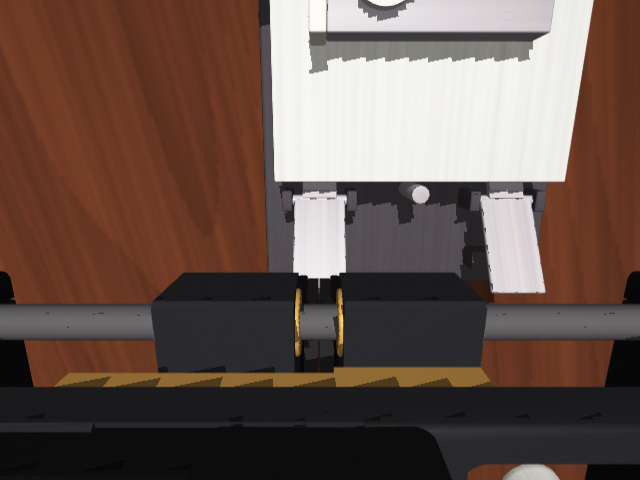

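The wrist view shows the fingers (columns 299–341) centred on the near-right leaf (295–346). A white bystander top shows at (530,475), so I'll check its clearance.

Run:
```python
from h import *
c=cam('top1');t=np.radians(-11.5)
for n,uv,z in(('jar',(461,274),60),('bulb',(482,221),70),('w',None,60)):
    X=ray(c,uv,z) if uv else ray(cam('w8'),(530,475),70)
    d=X[:2]-[565.2,-7.1];print(n,X.round(0),'local',np.cos(t)*d[0]+np.sin(t)*d[1],-np.sin(t)*d[0]+np.cos(t)*d[1])
```

```text
jar [ 471. -333.   60.] local -27.396453723364246 -338.02561837002906
bulb [ 603. -384.   70.] local 112.4198743502169 -361.614091660981
w [ 579. -296.   70.] local 71.38290130322807 -280.3693567547038
```

Emit:
move_arm:
  rows:
    - [0,0,1.5,0,0,0,1]
    - [0,0,1.3,0,0,0,1]
    - [0,0,0.3,0,0,0,1]
    - [0,0,0.3,0,0,0,1]
    - [0,0,0.3,0,0,0,1]
    - [0,0,0.3,0,0,0,1]
    - [0,0,0.3,0,0,0,1]
    - [0,0,0,0,0,0,1]

```text
clock: 20.65
tcp_pos: [480.3, -152.4, 13.7]
eef_rot: [[0.199, 0.98, 0.001], [0.98, -0.199, -0.001], [-0.0, 0.002, -1.0]]
contact_force: [0.6, -0.9, 3.5]
width: 0.4
gripper_force: 1.1
```

Emit:
move_arm:
  rows:
    - [0,0,0.2,0,0,0,1]
    - [0,0,0.2,0,0,0,1]
    - [0,0,0.2,0,0,0,1]
    - [0,0,0.2,0,0,0,1]
    - [0,0,0,0,0,0,1]

```text
clock: 21.15
tcp_pos: [480.2, -152.6, 5.7]
eef_rot: [[0.199, 0.98, 0.001], [0.98, -0.199, -0.001], [-0.0, 0.002, -1.0]]
contact_force: [0.8, -1.9, 2.9]
width: 0.5
gripper_force: 1.4
```

Emit:
move_arm:
  rows:
    - [0,0,0.2,0,0,0,1]
    - [0,0,0.2,0,0,0,1]
    - [0,0,0.2,0,0,0,1]
    - [0,0,0,0,0,0,1]

```text
clock: 21.55
tcp_pos: [480.1, -152.7, -0.4]
eef_rot: [[0.199, 0.98, 0.001], [0.98, -0.199, -0.001], [-0.0, 0.001, -1.0]]
contact_force: [0.5, -1.1, 3.8]
width: 0.7
gripper_force: 1.4
```

Emit:
move_arm:
  rows:
    - [0,0,0.2,0,0,0,1]
    - [0,0,0,0,0,0,1]

```text
clock: 21.75
tcp_pos: [480.0, -152.6, -2.4]
eef_rot: [[0.199, 0.98, 0.001], [0.98, -0.199, -0.001], [-0.0, 0.001, -1.0]]
contact_force: [0.5, -2.3, 3.2]
width: 0.7
gripper_force: 1.7
```

Emit:
move_arm:
  rows:
    - [0,0,0.1,0,0,0,1]
    - [0,0,0,0,0,0,1]

```text
clock: 21.95
tcp_pos: [480.0, -152.6, -3.4]
eef_rot: [[0.199, 0.98, 0.001], [0.98, -0.199, -0.001], [-0.0, 0.001, -1.0]]
contact_force: [0.8, -2.6, 5.6]
width: 0.6
gripper_force: 2.2
```

Emit:
move_arm:
  rows:
    - [0,0,0.1,0,0,0,1]
    - [0,0,0,0,0,0,1]

```text
clock: 22.15
tcp_pos: [480.0, -152.6, -4.1]
eef_rot: [[0.199, 0.98, 0.001], [0.98, -0.199, -0.0], [-0.0, 0.001, -1.0]]
contact_force: [-1.1, -4.0, 9.8]
width: 0.4
gripper_force: 4.6
```

Emit:
move_arm:
  rows:
    - [0,0,0.1,0,0,0,1]
    - [0,0,0,0,0,0,1]

```text
clock: 22.35
tcp_pos: [480.1, -152.6, -4.5]
eef_rot: [[0.199, 0.98, 0.001], [0.98, -0.199, 0.0], [0.0, 0.001, -1.0]]
contact_force: [-4.0, -1.9, 19.7]
width: 0.3
gripper_force: 9.6
```

Emit:
move_arm:
  rows:
    - [0,0,0.05,0,0,0,1]
    - [0,0,0,0,0,0,1]

```text
clock: 22.55
tcp_pos: [480.2, -152.6, -4.6]
eef_rot: [[0.199, 0.98, 0.001], [0.98, -0.199, 0.0], [0.001, 0.001, -1.0]]
contact_force: [-7.4, -2.4, 25.1]
width: 0.3
gripper_force: 12.6
```

The leaf has hit its stop: force rises steeply to 25 N at the expected flat height. Retracting.

Emit:
move_arm:
  rows:
    - [0,0,-0.2,0,0,0,1]
    - [0,0,-0.8,0,0,0,1]
    - [0,0,-2,0,0,0,1]
    - [0,0,-3,0,0,0,1]
    - [0,0,-4,0,0,0,1]
    - [0,0,-4,0,0,0,1]
    - [0,0,-4,0,0,0,1]
    - [-3,-1,0,0,0,0,1]
    - [-4,-1,0,0,0,0,1]
    - [-4,-1,0,0,0,0,1]
    - [-4,-1,0,0,0,0,1]
    - [-4,-1,0,0,0,0,1]
    - [0,0,0,0,0,0,1]
    - [0,0,0,0,0,0,1]

```text
clock: 23.95
tcp_pos: [392.1, -328.5, 173.7]
eef_rot: [[0.2, 0.98, -0.0], [0.98, -0.2, 0.001], [0.001, -0.001, -1.0]]
contact_force: [0.6, 0.7, -0.6]
width: 0.4
gripper_force: 0.0
```

Run:
```python
from h import *
st(); snap('top','top9'); c=cam('top9')
x1,y1=710.1,192.955
D=np.array([(0,0),(800,0),(800,600),(0,600)],np.float32)
src=np.array([proj(c,(x1-b/2,y1-a/2,44)) for a,b in D],np.float32);H=cv2.getPerspectiveTransform(src,D)
W=[cv2.warpPerspective(cv2.imread(f'pics/{f}.png'),H,(800,600),flags=2) for f in('top1','top9')]
for w in W:
    m=(w.min(2)>200).astype(np.uint8); m=cv2.morphologyEx(m,cv2.MORPH_OPEN,np.ones((9,9)))
    print(cv2.minAreaRect(max(cv2.findContours(m,0,2)[0],key=cv2.contourArea)))
# leaf brightness before/after: NL, NR, FL, FR
for n,lx,ly in(('NL',-55,155),('NR',-55,-155),('FL',55,155),('FR',55,-155)):
    t=np.radians(-11.5);X=[565.2+lx*np.cos(t)-ly*np.sin(t),-7.1+lx*np.sin(t)+ly*np.cos(t),40]
    u,v=proj(c,X).round().astype(int);print(n,[cv2.imread(f'pics/{f}.png')[v-2:v+3,u-2:u+3].mean().round(0) for f in('top1','top9')])
```

```text
t 23.95 tcp [ 392.1 -328.5  173.7] local -105.5 -349.4 F [ 0.6  0.7 -0.6] w 0.4403354513755401 ydir -11.6 q [ -9.   5.  47. 104.  -4.  73.  27.]
((400.0781555175781, 289.8151550292969), (441.3523864746094, 319.6596984863281), 11.604761123657227)
((400.74609375, 290.05780029296875), (437.42657470703125, 317.3321838378906), 11.481990814208984)
NL [np.float64(164.0), np.float64(152.0)]
NR [np.float64(220.0), np.float64(201.0)]
FL [np.float64(170.0), np.float64(156.0)]
FR [np.float64(221.0), np.float64(207.0)]
```

```bash
python3 -c "
from plant import ctrl
print(ctrl.close_job())"
```

```text
the job is handed in; nothing more can be done
None
```

I found the near-right corner to be the sprung one (the other three held firm), pressed its shim leaf down to its stop, backed away and handed the job in at about 24 s; the top camera shows the plate unmoved, but the leaf being flat rests on the force and height readings, with no final picture viewed.

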